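Clear the carton and the can, then hang up the ear defenders

ROBOT

A 6-joint arm with a two-finger parallel gripper is mounted at the origin on the work surface. World frame = base frame: x ahead of the robot, y to its left, z up, the work surface at z = 0. Lengths are in m, angles in rad, forces in N, time in s.
With the tool pointing down it reaches from about 0.35 to 0.875 m from the base axis. Payload 4.2 kg.
Tool frame: the origin (TCP) lies on the centre line of the jaws, within the pads' length; the fingertips stand 14 mm ahead of it and the grasp point (between the pads) lies 5 mm behind it; z points along the fingers, y is the line along which they close (so a half turn about z gives the same grasp; the last joint's range is limited). The gripper opens to 87 mm and grips with 3 to 60 N. Pads are 19 mm wide; open, the fingers measure 117 mm over their backs; the gripper's body (75 mm by 190 mm) begins 51 mm behind the grasp point.
Start: joints at [1.506, 0.385, 0.008, 0, -1.194, -0.259], TCP at [0.199, 0.593, 0.237] pointing down, gripper open.
Joint ranges: [-3.14, 3.14], [-1.21, 2.06], [-1.07, 1.41], [-3.16, 2.05], [-2.99, -0.16], [-3.1, 3.1]. Speed limits (rad/s): [2.79, 2.79, 3.14, 3.14, 3.14, 3.14].

INTERFACE

Orientations are given as a unit quaternion [x, y, z, w].
In Python, from cell import ctrl gives the robot as it stands.
- The arm moves only by the shell command python3 -m inch 'ROWS' [FORCE]. ROWS is JSON, a list of rows, each an object of numbers: "ax", "ay", "az": the turn, a rotation vector about the tool's x, y, z scaled (see below); "dx", "dy", "dz": the shift along the tool's x, y, z scaled (see below); "gripper": the finger opening in mm, from 0 to 87. A call has 1 to 10 rows; each row is the pose to reach, as a shift and turn from the pose commanded when the call began, along the tool's axes at that moment, turning the shorter way round; what a row does not reach only later rows make up. The controller multiplies each number of a shift by 400 mm and each number of a turn by 180 degrees. A row lasts 1/8 s, in which the tool goes at most 62.5 mm and 10.7 degrees, less where a joint would pass 70% of its speed; a pose out of reach is approached as far as the arm can. A call with a number of a shift or a turn outside -1 to 1 is refused whole. A call with a gripper value outside its range is refused whole. The fingers move at their own pace and stop on an object; FORCE is the grip in N (left out, the last holds). Time passes only in rows, so rows that repeat a pose let the fingers close. It gives the time, the measured TCP pose, the force, the opening and the grip force at its end, in the units of the state.
- ctrl.get_obs(): the state, without advancing time (a new reading comes with each control period).
- ctrl.snapshot(name): name is "scene" or "top" or "wrist"; returns the picture (400x640x3 uint8, red, green, blue); there is no depth.
- ctrl.camera_info(name): a dict with "intrinsics" (3x3 intrinsics, pixels), "distortion" ([k1, k2, p1, p2, k3] as OpenCV has them; the pictures are not rectified), "eye" and "rotation" of the camera in the world; the wrist camera has in their place "tool_from_camera" (4x4, takes a point from camera to tool coordinates, whose origin is the TCP and whose axes are the flange's). Camera axes: x right, y down, z forward; pixel columns grow to the right and rows downward; lengths in m; the calibration is good to about 2 mm. A picture is of the moment at which its call begins: read the wrist's pose just before it. camera_info takes no time and is no camera call.
- ctrl.sign_off(): hands the job in; it is judged then, once.
The state is a dict: "time": time; "joint_positions": joint angles; "qd": joint speeds; "effort": joint torques, N m; "tcp_pos": TCP position; "tool_rot": TCP orientation; "ft_force": force on the tool from outside, world axes, zero at the start; "torque": the same for the moment, N m; "width": opening from 0.0 (shut) to 1.0 (fully open); "grasp_force": force on a finger pad.
Only numpy, scipy, OpenCV 4.12 (cv2) and the standard library are available. Lean on these libraries where they do the work, as an engineer would, in place of code of your own. Each camera call takes 0.05 s, during which the arm holds its last target. There are 200 camera calls.

TASK

Hang the ear defenders from the tilted steel stand over the middle of the low horizontal bar, headband across the bar, so that they hang straight down with one cup on each side of it. First clear the way while they are still in the stand: move the tall carton that leans on them, and the spray can that stands before the middle of the bar, into the open grey tray and leave both standing upright in it. Leave the other loose things on the desk where they are.

Things in the scene. Friction and masses are not known exactly. Their poses are not given: they have to be found in the camera images.
- stand: Fixed steel easel 170 mm wide, left or right on the desk. Origin: centre of its base on the desk. Its board leans 32 degrees (0.56 rad) from vertical, top towards own -x (robot side): in its frame the face starts at (0, 0, 0.030), runs up 130 mm along u = (-0.531, 0, 0.847) and faces n = (0.847, 0, 0.531). From its foot a ledge runs out 116 mm along n. y: along the board's width.
- muffs: Rigid ear defenders, 174 mm high, 148 mm over the cups, 0.24 kg. Origin: midway between the undersides of the cups; z up to the crown, y from cup to cup, x across the headband. Cups 60 mm (x), 80 mm high, between y = 30 and 74 mm on either side. Headband 22 mm wide in x. At the start they lean on the stand's board, z along its u; the board ends 20 mm short of the crown pad.
- muffs_crown (a point): Underside of the straight black crown pad of the ear defenders, at its middle, z = 150 mm in their frame, same axes: the spot that rests on the bar. The pad is 22 mm wide (x), 54 mm long (y) and rises 24 mm above this point: grip it across its width, fingertips no lower than this point, or they meet the bar.
- carton: Tall flat cardboard carton, 45 mm thick (x), 120 mm wide (y), 230 mm high (z), 0.3 kg. Origin: centre of its underside. At the start it stands on the stand's ledge and leans flat on the cups of the ear defenders, z along the stand's u, reaching 56 mm further up than their crown; grip it across its thickness near the top, tool tilted along it.
- bar: Fixed round steel bar on two posts, on the side where the stand is not. Bar 14 mm thick along y, 240 mm between post centres, top 197 mm above the desk; feet 120 mm (x) by 30 mm, 8 mm high. Origin: on the desk under the bar's middle; -x roughly towards the robot.
- bar_mid (a point): Top of the bar at its middle, 197 mm above the desk. y along the bar, z up.
- can: The spray can in the way: upright cylinder 53 mm in diameter to 112 mm height, then a white cap 51 mm in diameter, in all 150 mm high, about 0.28 kg. It stands some 80 mm before the middle of the bar on the robot's side, where one cup of the ear defenders has to hang. Origin: centre of its underside, z up.
- tray: Fixed open grey tray, 240 mm (own x) by 190 mm (own y), 50 mm high, walls and floor 5 mm, near the middle of the desk. Origin: centre of its underside on the desk.
- spare_can: Bystander: a like spray can, 53 mm by 150 mm high, at the back of the desk, far from the bar. Origin: centre of underside.
- tape: Bystander: roll of clear tape lying flat, 96 mm across, 45 mm high. Origin: centre of underside.
- relay_box: Bystander: small cardboard box 90 x 70 x 55 mm high at the back of the desk. Origin: centre of underside.
- jar: Bystander: jar 52 mm across, 60 mm high, between robot and tray. Origin: centre of underside.
- driver: Bystander: screwdriver lying at the back of the desk, about 200 mm long. Origin: on its underside.
- pens: Bystander: black open pen cup, 76 mm across, 95 mm high, at the back left of the desk. Origin: centre of underside.

How it is judged:
On the way, in this order (a step that is already met when the one before it is completed fails the run):
1. the carton and the spray can both stand upright in the tray, the ear defenders still in the stand (x of carton in the frame of tray between -0.115 and 0.115 m and y of carton in the frame of tray between -0.09 and 0.09 m and z of carton in the frame of tray between -0.005 and 0.02 m and angle between each of carton, can's own z axis and vertical below 0.15 rad and x of can in the frame of tray between -0.115 and 0.115 m and y of can in the frame of tray between -0.09 and 0.09 m and z of can in the frame of tray between -0.005 and 0.02 m and distance of muffs_crown from where it was at the start of the episode below 0.06 m), for 0.2 s.
2. the ear defenders are lifted out of the stand (distance of muffs_crown from where it was at the start of the episode above 0.1 m and contact force between muffs and stand below 0.05 N), for 0.2 s.
At the end, for the whole second after the job is handed in: Ear defenders at rest on the bar by the headband pad, within 40 mm of the bar's middle (30 mm across it), band across the bar within 0.4 rad, tilt under 0.3 rad. Carton and spray can upright (0.15 rad) on the tray floor, inside its walls (x of carton in the frame of tray between -0.115 and 0.115 m and y of carton in the frame of tray between -0.09 and 0.09 m and z of carton in the frame of tray between -0.005 and 0.02 m and angle between each of carton, can's own z axis and vertical below 0.15 rad and x of can in the frame of tray between -0.115 and 0.115 m and y of can in the frame of tray between -0.09 and 0.09 m and z of can in the frame of tray between -0.005 and 0.02 m and y of muffs_crown in the frame of bar_mid between -0.04 and 0.04 m and x of muffs_crown in the frame of bar_mid between -0.03 and 0.03 m and z of muffs_crown in the frame of bar_mid between -0.01 and 0.015 m and angle between muffs's own z axis and vertical below 0.3 rad and angle between the x axis of muffs and the y axis of bar_mid, either way round below 0.4 rad and contact force between muffs and bar above 0.5 N and linear speed of muffs below 0.03 m/s); the robot touches nothing.
It fails at once if another loose thing on the desk (spare can, tape, small box, jar, screwdriver, pen cup) is moved more than 40 mm (distance of any of spare_can, tape, relay_box, jar, driver, pens from where it was at the start of the episode above 0.04 m).
It also fails if it takes over 72 s, if anything falls off the work surface, if the arm or the gripper's body presses on something with over 40 N, if the wrist force passes 120 N, or if a joint passes its speed limit or range.

## Working session

There is one attempt and no reset: what is moved stays moved. The work goes in short steps, Python scripts to look and compute and a shell command to move; the robot and the scene stay as the last step left them, time stands still between calls to the robot, and variables do not carry over. Pictures are saved under pics/ and viewed, at most 10 in all, crops included, and the job is handed in when it is done.

```bash
ls; mkdir -p pics; python3 - <<'E'
from cell import ctrl
import cv2
o=ctrl.get_obs(); print(o)
for n in ("scene","top","wrist"):
    im=ctrl.snapshot(n); cv2.imwrite(f"pics/{n}0.png",cv2.cvtColor(im,cv2.COLOR_RGB2BGR))
    print(n,ctrl.camera_info(n))
E
```

```text
pics
{'time': 0.0, 'joint_positions': array([ 1.50561216e+00,  3.85570335e-01,  6.64675736e-03, -5.34129021e-04,
       -1.19396388e+00, -2.58607929e-01]), 'qd': array([ 7.23048568e-05, -8.10952152e-04, -9.38139097e-05,  1.77565092e-03,
       -9.28126475e-04,  8.46399034e-05]), 'effort': array([ 9.58871933e-04, -3.90664852e+01,  1.87406892e+01,  4.21986580e+00,
        1.10468621e-02, -1.96920032e-04]), 'tcp_pos': array([0.19863868, 0.59200605, 0.23545421]), 'tool_rot': array([ 9.86906977e-01, -1.61286900e-01, -1.46102033e-04,  1.06464825e-03]), 'ft_force': array([ 0.90697698,  0.16868641, -0.72125744]), 'torque': array([ 0.00522849,  0.00143354, -0.02437357]), 'grasp_force': 0.0, 'width': 0.9988166921768554}
scene {'intrinsics': array([[369.49172049,   0.        , 320.92248038],
       [  0.        , 369.49172049, 201.75709598],
       [  0.        ,   0.        ,   1.        ]]), 'distortion': array([-0.02056701,  0.        ,  0.        ,  0.        ,  0.        ]), 'eye': array([1.11581964, 0.02350782, 0.93523698]), 'rotation': array([ 0.66475088,  0.69115133, -0.20238519, -0.198
[... 319 characters left out ...]
755]), 'rotation': array([ 0.75525607, -0.64670529,  0.07039132, -0.08003495])}
wrist {'intrinsics': array([[287.29000591,   0.        , 319.81459533],
       [  0.        , 287.29000591, 203.20448322],
       [  0.        ,   0.        ,   1.        ]]), 'distortion': array([0.01074061, 0.        , 0.        , 0.        , 0.        ]), 'tool_from_camera': array([[ 1.10488361e-03, -9.63334884e-01, -2.68299611e-01,
         7.38542573e-02],
       [ 9.99999297e-01,  1.18005326e-03, -1.18910481e-04,
        -9.20248568e-05],
       [ 4.31158444e-04, -2.68299291e-01,  9.63335510e-01,
        -1.47802136e-01],
       [ 0.00000000e+00,  0.00000000e+00,  0.00000000e+00,
         1.00000000e+00]])}
```

View pics/scene0.png

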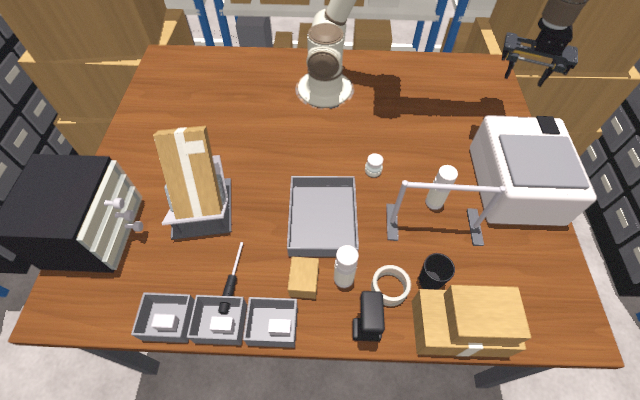

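View pics/top0.png

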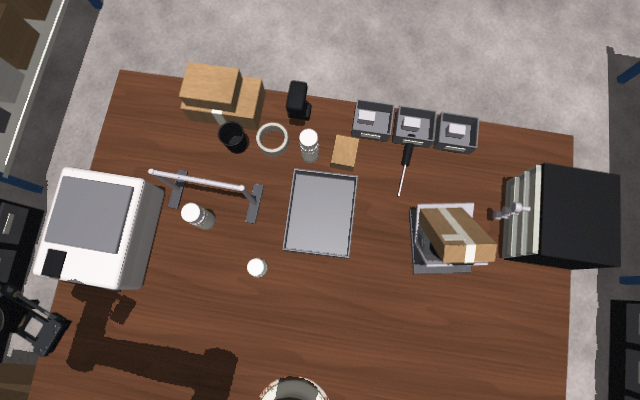

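```bash
cat > h.py <<'E'
import numpy as np, cv2
from scipy.spatial.transform import Rotation as R
from cell import ctrl
def cam(n,o=None):
    c=ctrl.camera_info(n); K=np.array(c["intrinsics"]); D=np.array(c["distortion"])
    if n=="wrist":
        T=np.array(c["tool_from_camera"]); Rt=R.from_quat(o["tool_rot"]).as_matrix()
        return K,D,Rt@T[:3,:3],Rt@T[:3,3]+o["tcp_pos"]
    return K,D,R.from_quat(c["rotation"]).as_matrix(),np.array(c["eye"])
def proj(c,P):
    K,D,M,e=c; P=np.atleast_2d(P)
    return cv2.projectPoints((P-e)@M,np.zeros(3),np.zeros(3),K,D)[0][:,0]
def atz(c,px,z):
    K,D,M,e=c
    u=cv2.undistortPoints(np.array(px,float).reshape(-1,1,2),K,D)[:,0]
    d=np.c_[u,np.ones(len(u))]@M.T
    return e+d*((z-e[2])/d[:,2])[:,None]
def crop(im,x0,y0,w,h,s):
    c=cv2.resize(im[y0:y0+h,x0:x0+w],None,fx=s,fy=s,interpolation=cv2.INTER_CUBIC)
    for x in range(-(-x0//10)*10,x0+w,10):
        cv2.line(c,((x-x0)*s,0),((x-x0)*s,6 if x%50 else 14),(0,0,255),1)
        if x%20==0: cv2.putText(c,str(x),((x-x0)*s+1,18),0,.35,(0,0,255),1)
    for y in range(-(-y0//10)*10,y0+h,10):
        cv2.line(c,(0,(y-y0)*s),(6,(y-y0)*s),(0,0,255),1)
        if y%20==0: cv2.putText(c,str(y),(8,(y-y0)*s+4),0,.35,(0,0,255),1)
    return c
E
python3 - <<'E'
from h import *
s=cv2.imread("pics/scene0.png"); t=cv2.imread("pics/top0.png")
cv2.imwrite("pics/c1.png",np.hstack([crop(s,150,115,96,130,4),crop(t,405,190,100,130,4)]))
cv2.imwrite("pics/c2.png",np.vstack([crop(t,140,160,220,100,3),crop(s,360,150,220,100,3)]))
E
```

```text
(no output)
```

View pics/c1.png

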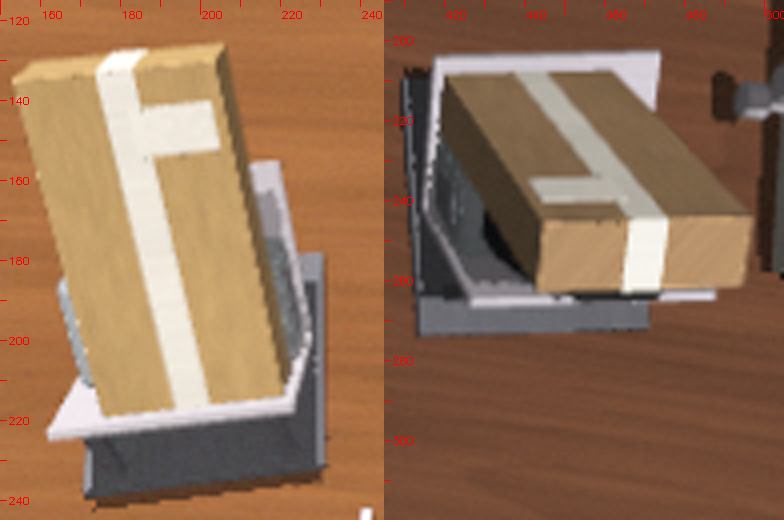

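View pics/c2.png

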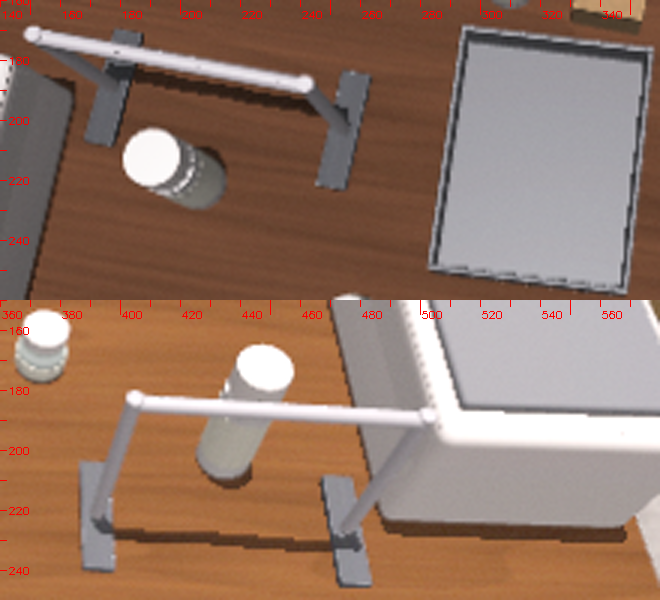

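Scene: stand right of robot (y<0, scene px ~195,200), carton's top end at top-px (444–497, 243–262); bar left with can cap at top-px (191,213), scene-px (448,173); tray rim corners top-px (294,169),(357,176),(349,257),(284,249).

```bash
cat > fit.py <<'E'
from h import *
from scipy.optimize import least_squares
T=cam("top"); S=cam("scene")
u=np.array([-.531,0,.847]); n=np.array([.847,0,.531]); y=np.array([0,1,0]); f=np.array([0,0,.03])
def fit(model,p0,obs,name):
    def res(p):
        M=model(p); return np.concatenate([(proj(T if c=="T" else S,M[k])[0]-px) for c,k,px in obs])
    r=least_squares(res,p0,loss="soft_l1"); print(name,r.x.round(4),"rms",np.sqrt(np.mean(r.fun**2)).round(2)); print(r.fun.round(1).reshape(-1,2).tolist()); return r.x
def pose(p,P): return np.asarray(P)@R.from_euler("z",p[2]).as_matrix().T+[p[0],p[1],0]
def stand(p):
    q={"L+":f+.116*n+.085*y,"L-":f+.116*n-.085*y,"F+":f+.085*y,"B+":f+.13*u+.085*y,"B-":f+.13*u-.085*y}
    return {k:pose(p,v) for k,v in q.items()}
def carton(p):
    q={}
    for a in(-1,1):
        for b in(-1,1):
            for c in(0,1): q[(a,b,c)]=pose(p,f+n*(.0825+p[3]+a*.0225)+y*(b*.06)+u*(.23*c))
    return q
obs=[("T","L+",(417.75,204.5)),("T","L-",(474,203)),("S","L+",(223.2,217)),("S","L-",(162,222.5)),("T","F+",(415.2,241.2)),("S","F+",(227,200)),("T","B+",(426.5,265)),("S","B+",(220,155)),("T","B-",(487.8,263.8))]
st=fit(stand,[.45,-.3,.0],obs,"stand")
oc=[("T",(1,1,1),(444.2,244.5)),("T",(1,-1,1),(496.7,243.5)),("T",(-1,-1,1),(494.5,261.8)),("T",(-1,1,1),(443,262.8)),("T",(1,1,0),(420.2,208.5)),("T",(1,-1,0),(462,207.8)),
("S",(1,-1,0),(175.8,219.2)),("S",(1,1,0),(221.2,214.2)),("S",(1,-1,1),(153.7,135)),("S",(1,1,1),(205,131)),("S",(-1,-1,1),(157.5,130.5)),("S",(-1,1,1),(205.5,126))]
ca=fit(carton,[.45,-.3,0,0],oc,"carton")
bar=fit(lambda p:{"+":pose(p,[0,.12,.190]),"-":pose(p,[0,-.12,.190])},[.5,.3,0],[("T","+",(151,171.3)),("T","-",(242,188)),("S","-",(405,182.7)),("S","+",(502.7,188.3))],"bar")
tr=fit(lambda p:{(a,b):pose(p,[a*.12,b*.095,.05]) for a in(-1,1) for b in(-1,1)},[.5,0,0],[("T",(1,1),(294.3,169)),("T",(1,-1),(357,176)),("T",(-1,-1),(349.3,257.3)),("T",(-1,1),(283.7,249.3))],"tray")
can=fit(lambda p:{"c":np.array([p[0],p[1],.15])},[.5,.3],[("T","c",(191,212.7)),("S","c",(448.3,173.3))],"can")
print("jar",atz(T,[(257,267)],.06),"spare",atz(T,[(309,137)],.15))
print("muff crown top guess",pose(st,f+.03*n+.174*u),"u",R.from_euler("z",st[2]).apply(u))
E
python3 fit.py
```

```text
stand [ 0.5421 -0.3507  0.1704] rms 1.57
[[-1.5, -0.1], [2.5, 0.4], [-0.2, -1.1], [-4.2, 0.5], [-1.7, 0.8], [0.9, -1.9], [-1.6, -0.6], [-0.1, 0.8], [2.1, -0.8]]
carton [ 0.5408 -0.3349  0.1754 -0.0014] rms 0.76
[[-0.2, 0.9], [-0.2, 0.5], [-0.7, -0.2], [-0.8, 0.3], [-1.1, -0.4], [-0.5, -0.6], [-1.0, 0.5], [-0.9, 0.3], [-1.4, 0.1], [-2.1, -0.9], [0.0, 0.1], [0.4, -0.2]]
bar [ 0.5768  0.3359 -0.0307] rms 1.08
[[-0.2, 0.8], [-1.2, 0.7], [-0.2, 1.7], [-0.8, 1.8]]
tray [0.5701 0.0094 0.04  ] rms 0.68
[[-0.5, -0.6], [1.0, -0.4], [0.6, 0.3], [-1.0, 0.5]]
can [0.4999 0.3449] rms 0.77
[[-0.6, -1.0], [-0.7, -0.8]]
jar [[0.38811042 0.16036094 0.06      ]] spare [[0.75213288 0.07102978 0.15      ]]
muff crown top guess [ 0.47609535 -0.36207259  0.193308  ] u [-0.52330724 -0.09005851  0.847     ]
```

```bash
cat >> h.py <<'E'
def down(yaw): return R.from_euler("z",yaw)*R.from_quat([1,0,0,0])
def rows(targets,o=None,start=None):
    """targets: (pos,Rot) world; prints scaled shift/turn from the current pose"""
    o=o or ctrl.get_obs(); R0=R.from_quat(o["tool_rot"]); p0=o["tcp_pos"]
    if start: p0,R0=start
    for p,Q in targets:
        d=R0.inv().apply(np.array(p)-p0)/.4; a=(R0.inv()*Q).as_rotvec()/np.pi
        print("d",d.round(4).tolist(),"a",a.round(4).tolist(),"| mm",round(np.linalg.norm(d)*400),"deg",round(np.linalg.norm(a)*180,1))
E
python3 - <<'E'
from h import *
T=cam("top")
print(atz(T,[(163,183),(140,288),(163,183)],.15).round(3).tolist(), atz(T,[(163,183)],.25).round(3).tolist())
Q=down(0.0); o=ctrl.get_obs()
rows([(o["tcp_pos"]+[0,0,.15],Q),((.5,.345,.38),Q),((.5,.345,.2),Q),((.5,.345,.129),Q)])
E
```

```text
[[0.565, 0.436, 0.15], [0.288, 0.429, 0.15], [0.565, 0.436, 0.15]] [[0.546, 0.389, 0.25]]
d [0.0, 0.0006, -0.375] a [0.0005, 0.0001, -0.1031] | mm 150 deg 18.6
d [0.9107, 0.3465, -0.36] a [0.0005, 0.0001, -0.1031] | mm 416 deg 18.6
d [0.9107, 0.3458, 0.09] a [0.0005, 0.0001, -0.1031] | mm 391 deg 18.6
d [0.9107, 0.3456, 0.2675] a [0.0005, 0.0001, -0.1031] | mm 404 deg 18.6
```

```bash
python3 - <<'E'
from h import *
T=cam("top");S=cam("scene")
for z in(.1,.13,.16,.19,.22): print(z,atz(T,[(163,183)],z).round(3)[0,:2],atz(S,[(506,192)],z).round(3)[0,:2], atz(T,[(140,289)],z).round(3)[0,:2])
E
python3 -m inch '[{"dz":-0.375},{"dz":-0.375},{"dz":-0.375,"az":-0.1},{"dx":0.91,"dy":0.346,"dz":-0.36,"az":-0.103},{"dx":0.91,"dy":0.346,"dz":-0.36,"az":-0.103},{"dx":0.91,"dy":0.346,"dz":-0.36,"az":-0.103},{"dx":0.91,"dy":0.346,"dz":-0.36,"az":-0.103},{"dx":0.91,"dy":0.346,"dz":-0.36,"az":-0.103},{"dx":0.91,"dy":0.346,"dz":-0.36,"az":-0.103},{"dx":0.91,"dy":0.346,"dz":-0.36,"az":-0.103}]' 30
```

```text
0.1 [0.574 0.459] [0.522 0.518] [0.281 0.451]
0.13 [0.568 0.445] [0.543 0.5  ] [0.284 0.438]
0.16 [0.563 0.431] [0.564 0.482] [0.286 0.424]
0.19 [0.557 0.417] [0.586 0.465] [0.289 0.41 ]
0.22 [0.551 0.403] [0.607 0.447] [0.292 0.397]invalid input
```

```bash
python3 - <<'E'
from h import *
T=cam("top");S=cam("scene")
print(atz(S,[(488,222)],0).round(3), atz(S,[(471,152)],0.16).round(3))
E
python3 -m inch '[{"ax":0,"ay":0,"az":0,"dx":0,"dy":0,"dz":-0.375,"gripper":87},{"ax":0,"ay":0,"az":0,"dx":0,"dy":0,"dz":-0.375,"gripper":87}]' 30
```

```text
[[0.561 0.498 0.   ]] [[0.433 0.417 0.16 ]]
time: 0.4
tcp_pos: [0.1988, 0.5921, 0.3621]
tool_rot: [0.987, -0.161, 0.0, 0.001]
ft_force: [0.2, 1.1, 0.1]
width: 0.998
grasp_force: 0.0
```

```bash
python3 -m inch '[{"ax":0,"ay":0,"az":-0.05,"dx":0.91,"dy":0.346,"dz":0,"gripper":87},{"ax":0,"ay":0,"az":-0.103,"dx":0.91,"dy":0.346,"dz":0,"gripper":87},{"ax":0,"ay":0,"az":-0.103,"dx":0.91,"dy":0.346,"dz":0,"gripper":87},{"ax":0,"ay":0,"az":-0.103,"dx":0.91,"dy":0.346,"dz":0,"gripper":87},{"ax":0,"ay":0,"az":-0.103,"dx":0.91,"dy":0.346,"dz":0,"gripper":87},{"ax":0,"ay":0,"az":-0.103,"dx":0.91,"dy":0.346,"dz":0,"gripper":87},{"ax":0,"ay":0,"az":-0.103,"dx":0.91,"dy":0.346,"dz":0,"gripper":87},{"ax":0,"ay":0,"az":-0.103,"dx":0.91,"dy":0.346,"dz":0,"gripper":87}]' 30
python3 - <<'E'
from h import *
o=ctrl.get_obs(); W=cam("wrist",o); im=cv2.cvtColor(ctrl.snapshot("wrist"),cv2.COLOR_RGB2BGR); cv2.imwrite("pics/w1.png",im)
Q=down(0.0); print(o["tcp_pos"],o["tool_rot"],o["joint_positions"].round(2))
print(proj(W,[(.5,.345,.15),(.5768,.3359,.197)]))
rows([((.5,.345,.2),Q),((.5,.345,.129),Q)])
E
```

```text
time: 1.4
tcp_pos: [0.5002, 0.3449, 0.361]
tool_rot: [1.0, -0.001, -0.0, 0.0]
ft_force: [0.2, 1.0, 0.4]
width: 0.999
grasp_force: 0.0
[0.50023278 0.34494262 0.36095085] [ 9.99999329e-01 -1.03238023e-03 -4.68765339e-04  2.39294654e-04] [ 0.87  0.3   0.19 -0.   -1.46  0.7 ]
[[319.71936823 183.5393259 ]
 [328.34597043 120.30189931]]
d [0.0015, 0.0018, 0.4029] a [0.0, 0.0002, -0.0001] | mm 161 deg 0.1
d [0.0016, 0.0017, 0.5804] a [0.0, 0.0002, -0.0001] | mm 232 deg 0.1
```

View pics/w1.png

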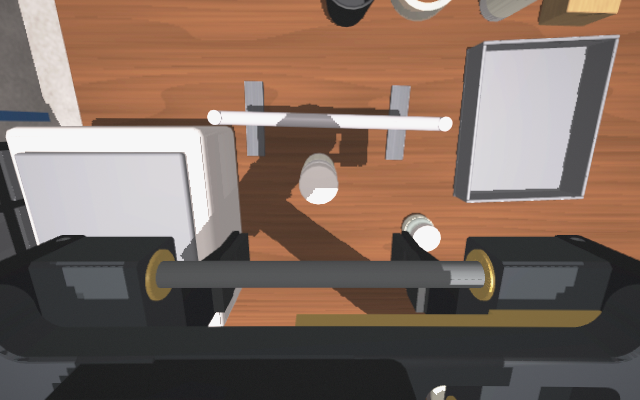

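Cap circle is centred at about (319,186), predicted (320,184); bar ends at (215,117),(446,124), midpoint 2 px from prediction. Estimates hold to ~2 mm; descending on the can.

```bash
python3 -m inch '[{"ax":0,"ay":0,"az":0,"dx":0,"dy":0,"dz":0.4,"gripper":87},{"ax":0,"ay":0,"az":0,"dx":0,"dy":0,"dz":0.4,"gripper":87},{"ax":0,"ay":0,"az":0,"dx":0,"dy":0,"dz":0.4,"gripper":87},{"ax":0,"ay":0,"az":0,"dx":0,"dy":0,"dz":0.58,"gripper":87},{"ax":0,"ay":0,"az":0,"dx":0,"dy":0,"dz":0.58,"gripper":87},{"ax":0,"ay":0,"az":0,"dx":0,"dy":0,"dz":0.58,"gripper":40},{"ax":0,"ay":0,"az":0,"dx":0,"dy":0,"dz":0.58,"gripper":40},{"ax":0,"ay":0,"az":0,"dx":0,"dy":0,"dz":0.58,"gripper":40},{"ax":0,"ay":0,"az":0,"dx":0,"dy":0,"dz":0.58,"gripper":40},{"ax":0,"ay":0,"az":0,"dx":0,"dy":0,"dz":0.58,"gripper":40}]' 25
```

```text
time: 2.7
tcp_pos: [0.5004, 0.3459, 0.1305]
tool_rot: [1.0, -0.0, 0.001, -0.001]
ft_force: [0.1, 0.1, 2.4]
width: 0.579
grasp_force: 25.0
```

```bash
python3 -m inch '[{"ax":0,"ay":0,"az":0,"dx":0,"dy":0,"dz":-0.125,"gripper":40},{"ax":0,"ay":0,"az":0,"dx":0,"dy":0,"dz":-0.25,"gripper":40},{"ax":0,"ay":0,"az":0,"dx":0.024,"dy":0.12,"dz":-0.25,"gripper":40},{"ax":0,"ay":0,"az":0,"dx":0.024,"dy":0.27,"dz":-0.25,"gripper":40},{"ax":0,"ay":0,"az":0,"dx":0.024,"dy":0.42,"dz":-0.25,"gripper":40},{"ax":0,"ay":0,"az":0,"dx":0.024,"dy":0.57,"dz":-0.25,"gripper":40},{"ax":0,"ay":0,"az":0,"dx":0.024,"dy":0.72,"dz":-0.25,"gripper":40},{"ax":0,"ay":0,"az":0,"dx":0.024,"dy":0.847,"dz":-0.25,"gripper":40},{"ax":0,"ay":0,"az":0,"dx":0.024,"dy":0.847,"dz":-0.15,"gripper":40},{"ax":0,"ay":0,"az":0,"dx":0.024,"dy":0.847,"dz":-0.06,"gripper":40}]' 25
python3 - <<'E'
from h import *
o=ctrl.get_obs(); print(o["tcp_pos"],o["width"],o["joint_positions"].round(2))
for n in("top","wrist","scene"): cv2.imwrite(f"pics/{n}2.png",cv2.cvtColor(ctrl.snapshot(n),cv2.COLOR_RGB2BGR))
rows([((.510,.007,.1365),down(0.))])
E
```

```text
time: 3.95
tcp_pos: [0.5084, 0.0055, 0.1521]
tool_rot: [1.0, -0.002, -0.001, -0.0]
ft_force: [0.2, -0.4, -3.9]
width: 0.58
grasp_force: 25.0
[0.50841225 0.00551096 0.15211185] 0.5799631838091105 [ 0.33  0.27 -0.39 -0.   -0.91  1.24]
d [0.0063, -0.0027, 0.0378] a [0.0006, 0.0019, -0.0003] | mm 15 deg 0.4
```

```bash
python3 -m inch '[{"ax":0,"ay":0,"az":0,"dx":0.004,"dy":0,"dz":0.025,"gripper":40},{"ax":0,"ay":0,"az":0,"dx":0.004,"dy":0,"dz":0.039,"gripper":40},{"ax":0,"ay":0,"az":0,"dx":0.004,"dy":0,"dz":0.039,"gripper":40}]' 25
python3 -m inch '[{"ax":0,"ay":0,"az":0,"dx":0,"dy":0,"dz":0,"gripper":75},{"ax":0,"ay":0,"az":0,"dx":0,"dy":0,"dz":0,"gripper":75},{"ax":0,"ay":0,"az":0,"dx":0,"dy":0,"dz":-0.06,"gripper":75},{"ax":0,"ay":0,"az":0,"dx":0,"dy":0,"dz":-0.2,"gripper":75},{"ax":0,"ay":0,"az":0,"dx":0,"dy":0,"dz":-0.35,"gripper":75},{"ax":0,"ay":0,"az":0,"dx":0,"dy":0,"dz":-0.5,"gripper":75},{"ax":0,"ay":0,"az":0,"dx":0,"dy":0,"dz":-0.6,"gripper":75}]' 25
python3 - <<'E'
from h import *
exec(open("fit.py").read().split("obs=[")[0])
ca=[.5408,-.3349,.1754,-.0014]; Rz=R.from_euler("z",ca[2])
P=lambda s,dn=0: pose(ca,f+n*(.0811+dn)+u*s)
zt=-Rz.apply(u); yt=-Rz.apply(n) ; xt=np.cross(yt,zt)
yt2=Rz.apply(n); 
print("x options",xt,np.cross(yt2,zt))
yv=yt if xt[1]<0 else yt2
Q=R.from_matrix(np.c_[np.cross(yv,zt),yv,zt])
print(P(.205),P(.30))
np.save("Qc.npy",Q.as_quat())
o=ctrl.get_obs();print(o["tcp_pos"])
rows([(P(.32),Q),(P(.205),Q)])
E
```

```text
time: 4.47
tcp_pos: [0.511, 0.0068, 0.138]
tool_rot: [1.0, -0.0, -0.0, -0.0]
ft_force: [0.1, -0.3, -2.6]
width: 0.579
grasp_force: 25.0
time: 5.35
tcp_pos: [0.5114, 0.0065, 0.3823]
tool_rot: [1.0, -0.0, 0.003, -0.001]
ft_force: [0.2, 0.8, -0.8]
width: 0.861
grasp_force: 0.0
x options [ 0.17439208 -0.98403648  0.        ] [-0.17439208  0.98403648  0.        ]
[ 0.50125293 -0.34190858  0.2466991 ] [ 0.45158192 -0.35071133  0.3271641 ]
[0.51137989 0.00653582 0.38232895]
d [-0.1761, 0.8979, 0.0935] a [0.1464, 0.1228, 0.4319] | mm 368 deg 85.0
d [-0.0273, 0.8715, 0.338] a [0.1464, 0.1228, 0.4319] | mm 374 deg 85.0
```

```bash
python3 -m inch '[{"ax":0.146,"ay":0.123,"az":0.432,"dx":-0.176,"dy":0.898,"dz":0.094,"gripper":75},{"ax":0.146,"ay":0.123,"az":0.432,"dx":-0.176,"dy":0.898,"dz":0.094,"gripper":75},{"ax":0.146,"ay":0.123,"az":0.432,"dx":-0.176,"dy":0.898,"dz":0.094,"gripper":75},{"ax":0.146,"ay":0.123,"az":0.432,"dx":-0.176,"dy":0.898,"dz":0.094,"gripper":75},{"ax":0.146,"ay":0.123,"az":0.432,"dx":-0.176,"dy":0.898,"dz":0.094,"gripper":75},{"ax":0.146,"ay":0.123,"az":0.432,"dx":-0.176,"dy":0.898,"dz":0.094,"gripper":75},{"ax":0.146,"ay":0.123,"az":0.432,"dx":-0.176,"dy":0.898,"dz":0.094,"gripper":75},{"ax":0.146,"ay":0.123,"az":0.432,"dx":-0.176,"dy":0.898,"dz":0.094,"gripper":75},{"ax":0.146,"ay":0.123,"az":0.432,"dx":-0.176,"dy":0.898,"dz":0.094,"gripper":75},{"ax":0.146,"ay":0.123,"az":0.432,"dx":-0.176,"dy":0.898,"dz":0.094,"gripper":75}]' 30
python3 - <<'E'
from h import *
exec(open("fit.py").read().split("obs=[")[0])
ca=[.5408,-.3349,.1754,-.0014]
o=ctrl.get_obs(); print(o["tcp_pos"],o["joint_positions"].round(2))
W=cam("wrist",o)
for n_ in("wrist","top","scene"): cv2.imwrite(f"pics/{n_}3.png",cv2.cvtColor(ctrl.snapshot(n_),cv2.COLOR_RGB2BGR))
im=cv2.imread("pics/wrist3.png")
C=carton(ca)
for k,v in C.items():
    p=proj(W,v)[0]; print(k,p.round(0))
    cv2.circle(im,tuple(int(q) for q in p),2,(0,0,255),-1) if (abs(p)<2000).all() else 0
a=cv2.resize(im,(480,300)); t=crop(cv2.imread("pics/top3.png"),270,150,80,120,2)
cv2.imwrite("pics/m3.png",np.hstack([im,cv2.copyMakeBorder(t,0,160,0,0,cv2.BORDER_CONSTANT)]))
rows([(pose(ca,f+n*.0811+u*.205),R.from_quat(np.load("Qc.npy")))])
E
```

```text
time: 6.6
tcp_pos: [0.4408, -0.3526, 0.3411]
tool_rot: [0.738, -0.617, 0.176, -0.208]
ft_force: [-0.8, -0.3, -0.2]
width: 0.862
grasp_force: 0.0
[ 0.44078312 -0.35255181  0.34110617] [-0.61  0.09 -0.07 -0.44 -1.05  0.94]
(-1, -1, 0) [332. 132.]
(-1, -1, 1) [345. 141.]
(-1, 1, 0) [331. 206.]
(-1, 1, 1) [342. 275.]
(1, -1, 0) [303. 132.]
(1, -1, 1) [289. 140.]
(1, 1, 0) [304. 206.]
(1, 1, 1) [292. 275.]
d [0.0002, -0.0067, 0.2799] a [0.0022, -0.0003, 0.0007] | mm 112 deg 0.4
```

View pics/m3.png

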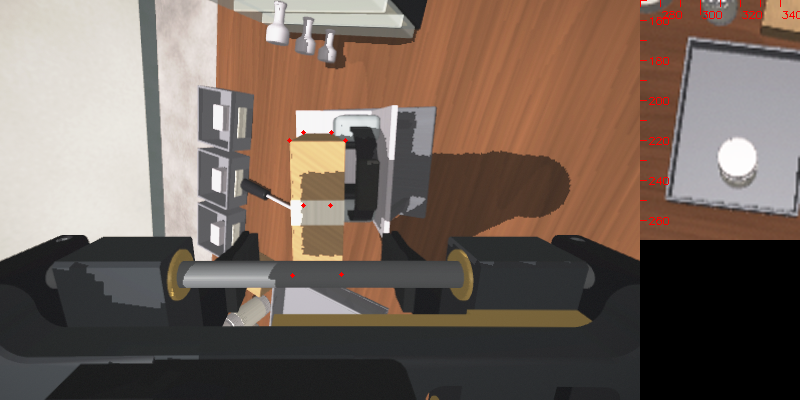

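Carton's top face matches the predicted corners (289–345, 140) within about 1 px; black crown pad at (350–373, 127–220), and the can stands in the tray. Grasping.

```bash
python3 -m inch '[{"ax":0.002,"ay":0,"az":0,"dx":0,"dy":-0.005,"dz":0.1,"gripper":75},{"ax":0.002,"ay":0,"az":0,"dx":0,"dy":-0.006,"dz":0.2,"gripper":75},{"ax":0.002,"ay":0,"az":0,"dx":0,"dy":-0.006,"dz":0.28,"gripper":75},{"ax":0.002,"ay":0,"az":0,"dx":0,"dy":-0.006,"dz":0.28,"gripper":35},{"ax":0.002,"ay":0,"az":0,"dx":0,"dy":-0.006,"dz":0.28,"gripper":35},{"ax":0.002,"ay":0,"az":0,"dx":0,"dy":-0.006,"dz":0.28,"gripper":35},{"ax":0.002,"ay":0,"az":0,"dx":0,"dy":-0.006,"dz":0.28,"gripper":35},{"ax":0.002,"ay":0,"az":0,"dx":0,"dy":-0.006,"dz":0.28,"gripper":35}]' 30
python3 - <<'E'
from h import *
exec(open("fit.py").read().split("obs=[")[0])
ca=[.5408,-.3349,.1754,-.0014]
o=ctrl.get_obs(); print(o["tcp_pos"],o["width"]*87,o["grasp_force"])
Q=R.from_quat(o["tool_rot"])
P=lambda s,dn=0: pose(ca,f+n*(.0811+dn)+u*s)
# upright target: tool down, carton x yaw .04 => tool x yaw .04-pi/2
D=down(.04-np.pi/2)
tray=[.5701,.0094,.04]
tp=pose(tray,[.055,0,0])
print("tray target",tp)
rows([(P(.205,.012),Q),(P(.30,.02),Q),((.47,-.32,.43),D),((tp[0],tp[1],.43),D)])
E
```

```text
time: 7.75
tcp_pos: [0.5005, -0.3424, 0.2478]
tool_rot: [0.736, -0.617, 0.179, -0.211]
ft_force: [-2.6, 0.8, 3.5]
width: 0.511
grasp_force: 30.0
[ 0.50046839 -0.34244635  0.24777394] 44.479435040939784 29.99966146890074
tray target [0.62505601 0.01159941 0.        ]
d [-0.001, -0.0304, 0.0035] a [0.0, 0.0, 0.0] | mm 12 deg 0.0
d [-0.0002, -0.0506, -0.2339] a [0.0, 0.0, 0.0] | mm 96 deg 0.0
d [-0.0671, -0.1872, -0.4206] a [-0.1784, 0.0111, 0.042] | mm 186 deg 33.0
d [-0.8161, -0.6337, -0.1428] a [-0.1784, 0.0111, 0.042] | mm 417 deg 33.0
```

```bash
python3 -m inch '[{"ax":0,"ay":0,"az":0,"dx":0,"dy":-0.015,"dz":0.002,"gripper":35},{"ax":0,"ay":0,"az":0,"dx":0,"dy":-0.03,"dz":-0.03,"gripper":35},{"ax":0,"ay":0,"az":0,"dx":0,"dy":-0.05,"dz":-0.13,"gripper":35},{"ax":0,"ay":0,"az":0,"dx":0,"dy":-0.05,"dz":-0.234,"gripper":35},{"ax":-0.045,"ay":0.003,"az":0.01,"dx":-0.12,"dy":-0.15,"dz":-0.234,"gripper":35},{"ax":-0.09,"ay":0.006,"az":0.02,"dx":-0.24,"dy":-0.24,"dz":-0.22,"gripper":35},{"ax":-0.134,"ay":0.009,"az":0.03,"dx":-0.37,"dy":-0.33,"dz":-0.2,"gripper":35},{"ax":-0.178,"ay":0.011,"az":0.042,"dx":-0.5,"dy":-0.42,"dz":-0.18,"gripper":35},{"ax":-0.178,"ay":0.011,"az":0.042,"dx":-0.62,"dy":-0.5,"dz":-0.17,"gripper":35},{"ax":-0.178,"ay":0.011,"az":0.042,"dx":-0.73,"dy":-0.57,"dz":-0.155,"gripper":35}]' 40
python3 - <<'E'
from h import *
o=ctrl.get_obs(); print(o["tcp_pos"],o["width"]*87)
for n in("top","scene"): cv2.imwrite(f"pics/{n}4.png",cv2.cvtColor(ctrl.snapshot(n),cv2.COLOR_RGB2BGR))
D=down(.04-np.pi/2)
rows([((.625,.0116,.4),D),((.625,.0116,.23),D),((.625,.0116,.212),D)])
cv2.imwrite("pics/m4.png",np.hstack([crop(cv2.imread("pics/scene4.png"),140,80,250,190,2)[:400],crop(cv2.imread("pics/top4.png"),350,160,150,200,2)]))
E
```

```text
time: 9.0
tcp_pos: [0.6086, -0.0234, 0.4188]
tool_rot: [0.721, -0.692, -0.002, -0.0]
ft_force: [0.1, -0.7, -3.2]
width: 0.514
grasp_force: 40.0
[ 0.60863098 -0.02340973  0.41884879] 44.71572474061547
d [-0.0782, -0.0414, 0.0465] a [-0.0001, 0.0015, 0.0021] | mm 40 deg 0.5
d [-0.0762, -0.0412, 0.4715] a [-0.0001, 0.0015, 0.0021] | mm 192 deg 0.5
d [-0.076, -0.0412, 0.5165] a [-0.0001, 0.0015, 0.0021] | mm 209 deg 0.5Traceback (most recent call last):
  File "<stdin>", line 6, in <module>
    return _nx.concatenate(arrs, 1, dtype=dtype, casting=casting)
           ~~~~~~~~~~~~~~~^^^^^^^^^^^^^^^^^^^^^^^^^^^^^^^^^^^^^^^
ValueError: all the input array dimensions except for the concatenation axis must match exactly, but along dimension 0, the array at index 0 has size 380 and the array at index 1 has size 400
```

```bash
python3 -m inch '[{"ax":0,"ay":0,"az":0.002,"dx":-0.077,"dy":-0.041,"dz":0.05,"gripper":35},{"ax":0,"ay":0,"az":0.002,"dx":-0.077,"dy":-0.041,"dz":0.15,"gripper":35},{"ax":0,"ay":0,"az":0.002,"dx":-0.077,"dy":-0.041,"dz":0.28,"gripper":35},{"ax":0,"ay":0,"az":0.002,"dx":-0.076,"dy":-0.041,"dz":0.4,"gripper":35},{"ax":0,"ay":0,"az":0.002,"dx":-0.076,"dy":-0.041,"dz":0.48,"gripper":35},{"ax":0,"ay":0,"az":0.002,"dx":-0.076,"dy":-0.041,"dz":0.5,"gripper":35},{"ax":0,"ay":0,"az":0.002,"dx":-0.076,"dy":-0.041,"dz":0.505,"gripper":35},{"ax":0,"ay":0,"az":0.002,"dx":-0.076,"dy":-0.041,"dz":0.51,"gripper":35},{"ax":0,"ay":0,"az":0.002,"dx":-0.076,"dy":-0.041,"dz":0.512,"gripper":35}]' 40
python3 - <<'E'
from h import *
o=ctrl.get_obs(); print(o["tcp_pos"],o["ft_force"])
for n in("top","scene"): cv2.imwrite(f"pics/{n}5.png",cv2.cvtColor(ctrl.snapshot(n),cv2.COLOR_RGB2BGR))
cv2.imwrite("pics/m5.png",np.hstack([crop(cv2.imread("pics/scene5.png"),150,110,220,160,2),crop(cv2.imread("pics/top5.png"),400,170,90,160,2)[:320],crop(cv2.imread("pics/top5.png"),270,150,80,160,2)]))
E
```

```text
time: 10.22
tcp_pos: [0.6231, 0.0051, 0.2161]
tool_rot: [0.719, -0.695, -0.0, -0.001]
ft_force: [0.2, 0.4, -3.1]
width: 0.518
grasp_force: 40.0
[0.62312928 0.00514295 0.21606751] [ 0.16477348  0.37852993 -3.12747261]
```

View pics/m5.png

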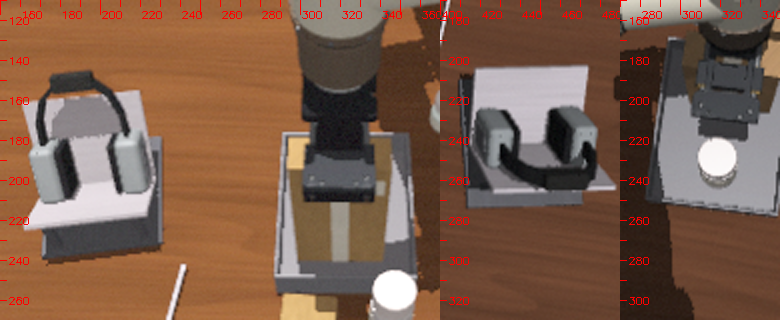

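Muffs remain in the stand (crown pad at scene (185,158), top (462,258)); carton is upright inside the tray, just above the floor. Lowering and releasing.

```bash
python3 -m inch '[{"ax":0,"ay":0,"az":0,"dx":0,"dy":0,"dz":0.006,"gripper":35},{"ax":0,"ay":0,"az":0,"dx":0,"dy":0,"dz":0.011,"gripper":35},{"ax":0,"ay":0,"az":0,"dx":0,"dy":0,"dz":0.011,"gripper":35}]' 40
```

```text
time: 10.7
tcp_pos: [0.6227, 0.0051, 0.2106]
tool_rot: [0.719, -0.695, -0.001, -0.001]
ft_force: [-0.2, 0.0, -2.3]
width: 0.516
grasp_force: 40.0
```

```bash
python3 -m inch '[{"ax":0,"ay":0,"az":0,"dx":0,"dy":0,"dz":0.004,"gripper":35},{"ax":0,"ay":0,"az":0,"dx":0,"dy":0,"dz":0.004,"gripper":75},{"ax":0,"ay":0,"az":0,"dx":0,"dy":0,"dz":0.004,"gripper":75},{"ax":0,"ay":0,"az":0,"dx":0,"dy":0,"dz":0.002,"gripper":75},{"ax":0,"ay":0,"az":0,"dx":0,"dy":0,"dz":-0.05,"gripper":75},{"ax":0,"ay":0,"az":0,"dx":0,"dy":0,"dz":-0.18,"gripper":75},{"ax":0,"ay":0,"az":0,"dx":0,"dy":0,"dz":-0.32,"gripper":75},{"ax":0,"ay":0,"az":0,"dx":0,"dy":0,"dz":-0.45,"gripper":75}]' 15
python3 - <<'E'
from h import *
exec(open("fit.py").read().split("obs=[")[0])
# muffs crown pad seen (scene5/top5): fit lateral offset along stand y
C0=[.5408,-.3349,.1754]
for s in (.174,):
  for v in(-.01,0,.01):
    P=pose(C0,f+.03*n+s*u+v*y); print(v,proj(S,P)[0].round(1),proj(T,P)[0].round(1))
t=cv2.imread("pics/top5.png"); s=cv2.imread("pics/scene5.png")
o=ctrl.get_obs();print(o["tcp_pos"])
cv2.imwrite("pics/top6.png",cv2.cvtColor(ctrl.snapshot("top"),cv2.COLOR_RGB2BGR)); t=cv2.imread("pics/top6.png")
cv2.imwrite("pics/m6.png",np.hstack([crop(s,152,134,70,90,6)[:540],crop(t,410,200,60,90,6)]))
E
```

```text
time: 11.7
tcp_pos: [0.6226, 0.0045, 0.3926]
tool_rot: [0.719, -0.695, -0.0, -0.001]
ft_force: [1.6, 0.0, -0.2]
width: 0.862
grasp_force: 0.0
-0.01 [185.1 146.8] [462.6 261.3]
0 [188.9 146.5] [458.6 261.4]
0.01 [192.8 146.1] [454.5 261.5]
[0.62263281 0.00451379 0.39256679]
```

View pics/m6.png

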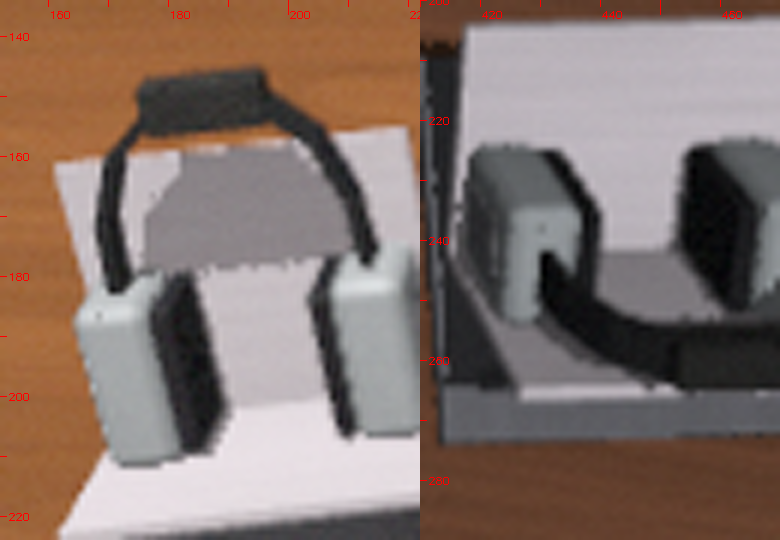

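```bash
python3 - <<'E'
from h import *
exec(open("fit.py").read().split("obs=[")[0])
def M(p):
    q=lambda nn,s,v:pose(p,f+(nn+.03)*n+s*u+v*y)
    return dict(tl=q(.011,.174,-.027),tr=q(.011,.174,.027),bl=q(.011,.150,-.027),br=q(.011,.150,.027),e1=q(-.011,.174,.027),e2=q(.011,.150,.027))
m=fit(M,[.54,-.345,.17],[("S","tl",(175,147.5)),("S","tr",(194,145)),("S","bl",(175.2,156)),("S","br",(194.5,153.5)),("T","e1",(453,264.5)),("T","e2",(453,254))],"muffs")
for v in (-.005,0): print(v,[p.round(1).tolist() for p in map(lambda k:proj(S,M([.5408-v*np.sin(.1754),-.3349-.012+v,.1754])[k])[0],("tl","tr"))])
# hover pose
Rz=R.from_euler("z",.1754); C=[.5408+.013*np.sin(.1754),-.3349-.013*np.cos(.1754),.1754]
zt=-Rz.apply(u);yv=-Rz.apply(n);Q=R.from_matrix(np.c_[np.cross(yv,zt),yv,zt])
rows([((.5,-.15,.40),Q),(pose(C,f+.03*n+.27*u),Q)]); print(pose(C,f+.03*n+.27*u))
E
```

```text
muffs [ 0.5387 -0.3527  0.1086] rms 1.3
[[-2.3, -0.2], [-0.6, 1.2], [-0.7, -0.0], [0.5, 1.4], [-0.8, 2.3], [-2.2, 0.2]]
-0.005 [[171.2, 148.8], [192.0, 146.6]]
0 [[173.1, 148.6], [194.0, 146.4]]
d [0.3735, 0.3248, -0.0024] a [0.1732, -0.0127, -0.0438] | mm 198 deg 32.2
d [0.9129, 0.5306, 0.3077] a [0.1732, -0.0127, -0.0438] | mm 440 deg 32.2
[ 0.42691841 -0.3682848   0.27462   ]
```

```bash
python3 -m inch '[{"ax":0.173,"ay":-0.013,"az":-0.044,"dx":0.374,"dy":0.325,"dz":0,"gripper":75},{"ax":0.173,"ay":-0.013,"az":-0.044,"dx":0.374,"dy":0.325,"dz":0,"gripper":75},{"ax":0.173,"ay":-0.013,"az":-0.044,"dx":0.374,"dy":0.325,"dz":0,"gripper":60},{"ax":0.173,"ay":-0.013,"az":-0.044,"dx":0.913,"dy":0.531,"dz":0.308,"gripper":60},{"ax":0.173,"ay":-0.013,"az":-0.044,"dx":0.913,"dy":0.531,"dz":0.308,"gripper":60},{"ax":0.173,"ay":-0.013,"az":-0.044,"dx":0.913,"dy":0.531,"dz":0.308,"gripper":60},{"ax":0.173,"ay":-0.013,"az":-0.044,"dx":0.913,"dy":0.531,"dz":0.308,"gripper":60},{"ax":0.173,"ay":-0.013,"az":-0.044,"dx":0.913,"dy":0.531,"dz":0.308,"gripper":60},{"ax":0.173,"ay":-0.013,"az":-0.044,"dx":0.913,"dy":0.531,"dz":0.308,"gripper":60},{"ax":0.173,"ay":-0.013,"az":-0.044,"dx":0.913,"dy":0.531,"dz":0.308,"gripper":60}]' 15
python3 - <<'E'
from h import *
exec(open("fit.py").read().split("obs=[")[0])
o=ctrl.get_obs(); print(o["tcp_pos"],o["joint_positions"].round(2)); W=cam("wrist",o)
im=cv2.cvtColor(ctrl.snapshot("wrist"),cv2.COLOR_RGB2BGR); cv2.imwrite("pics/w7.png",im)
C=[.5408+.012*np.sin(.1754),-.3349-.012*np.cos(.1754),.1754]
for nn in(.019,.041):
  for v in(-.027,.027):
    p=proj(W,pose(C,f+nn*n+.174*u+v*y))[0]; print(nn,v,p.round(1)); cv2.circle(im,tuple(int(round(q)) for q in p),2,(0,0,255),-1)
t=cv2.cvtColor(ctrl.snapshot("top"),cv2.COLOR_RGB2BGR)
cv2.imwrite("pics/m7.png",np.hstack([crop(im,200,90,240,200,2),crop(t,270,150,90,200,2)[:400]]))
E
```

```text
time: 13.0
tcp_pos: [0.4229, -0.3669, 0.2671]
tool_rot: [0.738, -0.619, 0.171, -0.207]
ft_force: [-0.5, -0.8, -0.1]
width: 0.693
grasp_force: 0.0
[ 0.42293586 -0.36693964  0.26706959] [-0.67  0.14 -0.17 -0.5  -0.94  1.08]
0.019 -0.027 [323.  178.5]
0.019 0.027 [322.8 238.1]
0.041 -0.027 [296.9 178.6]
0.041 0.027 [298.2 238.2]
```

View pics/m7.png

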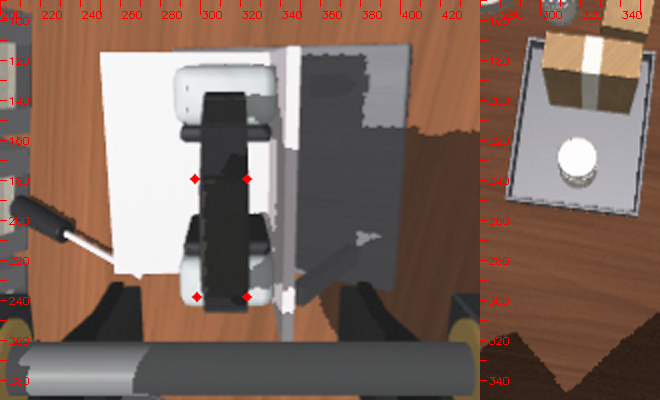

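```bash
python3 - <<'E'
from h import *
exec(open("fit.py").read().split("obs=[")[0])
o=ctrl.get_obs(); W=cam("wrist",o)
for d in(-.012,-.016):
  C=[.5408-d*np.sin(.1754),-.3349+d*np.cos(.1754),.1754]
  print(d,"cups s=.08 outer/inner",[proj(W,pose(C,f+.03*n+.08*u+v*y))[0].round(0).tolist() for v in(-.074,-.03,.03,.074)])
  print("edges n",[proj(W,pose(C,f+a*n+.08*u-.05*y))[0].round(0).tolist() for a in(0,.06)],"crown bottoms",[proj(W,pose(C,f+.03*n+.150*u+v*y))[0].round(0).tolist() for v in(-.027,.027)])
  print("board top corners",[proj(W,pose(C,f+.13*u+v*y))[0].round(0).tolist() for v in(-.085,.085)])
im=cv2.imread("pics/w7.png")
c=crop(im,280,115,60,140,4); c=cv2.convertScaleAbs(c,alpha=3,beta=10); cv2.imwrite("pics/m8.png",c)
E
```

```text
-0.012 cups s=.08 outer/inner [[312.0, 120.0], [312.0, 160.0], [312.0, 210.0], [312.0, 243.0]]
edges n [[338.0, 143.0], [285.0, 143.0]] crown bottoms [[311.0, 173.0], [312.0, 228.0]]
board top corners [[343.0, 108.0], [339.0, 271.0]]
-0.016 cups s=.08 outer/inner [[312.0, 117.0], [312.0, 157.0], [312.0, 207.0], [312.0, 240.0]]
edges n [[338.0, 139.0], [285.0, 139.0]] crown bottoms [[311.0, 169.0], [312.0, 224.0]]
board top corners [[343.0, 103.0], [340.0, 268.0]]
```

View pics/m8.png

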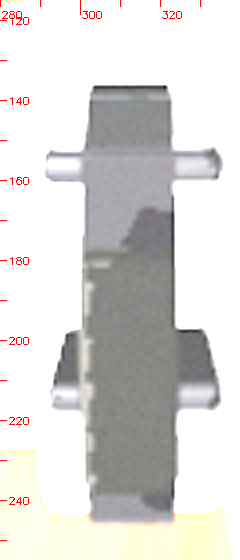

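Pad spans (301–324, 179–238) in the wrist image, predicted lengthwise exactly, ~2 px off across. Carton and can stand in the tray.

```bash
python3 - <<'E'
from h import *
exec(open("fit.py").read().split("obs=[")[0])
d=-.012;C=[.5408-d*np.sin(.1754),-.3349+d*np.cos(.1754),.1754]
Rz=R.from_euler("z",.1754);zt=-Rz.apply(u);yv=-Rz.apply(n);Q=R.from_matrix(np.c_[np.cross(yv,zt),yv,zt])
G=pose(C,f+.0285*n+.166*u); print(G)
rows([(G+.03*Rz.apply(u),Q),(G,Q)])
D=down(-.03)
rows([(G+.1*Rz.apply(u)+.005*Rz.apply(n),Q),((.44,-.2,.43),D),((.46,.05,.43),D),((.577,.335,.43),D),((.577,.335,.215),D)],start=(G,Q))
E
```

```text
[ 0.47986959 -0.35788514  0.1857355 ]
d [0.0043, -0.0151, 0.1742] a [0.0047, 0.0012, 0.0002] | mm 70 deg 0.9
d [0.0045, -0.0162, 0.2491] a [0.0047, 0.0012, 0.0002] | mm 100 deg 0.9
d [-0.0, -0.0125, -0.2499] a [0.0, 0.0, 0.0] | mm 100 deg 0.0
d [-0.4061, -0.2996, -0.5329] a [-0.1494, -0.1215, -0.4225] | mm 294 deg 83.6
d [-1.0127, -0.4337, -0.4489] a [-0.1494, -0.1215, -0.4225] | mm 476 deg 83.6
d [-1.6633, -0.7831, -0.2298] a [-0.1494, -0.1215, -0.4225] | mm 741 deg 83.6
d [-1.6633, -0.4975, 0.2256] a [-0.1494, -0.1215, -0.4225] | mm 700 deg 83.6
```

```bash
python3 -m inch '[{"ax":0.005,"ay":0.001,"az":0,"dx":0.004,"dy":-0.012,"dz":0.1,"gripper":60},{"ax":0.005,"ay":0.001,"az":0,"dx":0.004,"dy":-0.016,"dz":0.18,"gripper":60},{"ax":0.005,"ay":0.001,"az":0,"dx":0.0045,"dy":-0.016,"dz":0.23,"gripper":60},{"ax":0.005,"ay":0.001,"az":0,"dx":0.0045,"dy":-0.016,"dz":0.249,"gripper":60},{"ax":0.005,"ay":0.001,"az":0,"dx":0.0045,"dy":-0.016,"dz":0.249,"gripper":60}]' 30
python3 -m inch '[{"ax":0,"ay":0,"az":0,"dx":0,"dy":0,"dz":0,"gripper":10},{"ax":0,"ay":0,"az":0,"dx":0,"dy":0,"dz":0,"gripper":10},{"ax":0,"ay":0,"az":0,"dx":0,"dy":0,"dz":0,"gripper":10},{"ax":0,"ay":0,"az":0,"dx":0,"dy":0,"dz":0,"gripper":10},{"ax":0,"ay":0,"az":0,"dx":0,"dy":0,"dz":0,"gripper":10},{"ax":0,"ay":0,"az":0,"dx":0,"dy":0,"dz":0,"gripper":10}]' 40
```

```text
time: 13.72
tcp_pos: [0.4794, -0.3586, 0.1851]
tool_rot: [0.736, -0.618, 0.177, -0.212]
ft_force: [-0.0, -0.2, 0.1]
width: 0.69
grasp_force: 0.0
time: 14.48
tcp_pos: [0.4797, -0.3588, 0.1852]
tool_rot: [0.736, -0.618, 0.178, -0.212]
ft_force: [0.9, -0.1, 0.4]
width: 0.246
grasp_force: 39.9
```

```bash
python3 -m inch '[{"ax":0,"ay":0,"az":0,"dx":0,"dy":-0.005,"dz":-0.05,"gripper":10},{"ax":0,"ay":0,"az":0,"dx":0,"dy":-0.012,"dz":-0.13,"gripper":10},{"ax":0,"ay":0,"az":0,"dx":0,"dy":-0.012,"dz":-0.23,"gripper":10},{"ax":-0.018,"ay":-0.015,"az":-0.05,"dx":-0.05,"dy":-0.05,"dz":-0.34,"gripper":10},{"ax":-0.036,"ay":-0.03,"az":-0.1,"dx":-0.12,"dy":-0.1,"dz":-0.43,"gripper":10},{"ax":-0.055,"ay":-0.045,"az":-0.155,"dx":-0.2,"dy":-0.17,"dz":-0.5,"gripper":10},{"ax":-0.073,"ay":-0.06,"az":-0.21,"dx":-0.28,"dy":-0.24,"dz":-0.53,"gripper":10},{"ax":-0.092,"ay":-0.075,"az":-0.265,"dx":-0.36,"dy":-0.29,"dz":-0.53,"gripper":10},{"ax":-0.12,"ay":-0.097,"az":-0.34,"dx":-0.406,"dy":-0.3,"dz":-0.533,"gripper":10},{"ax":-0.14,"ay":-0.115,"az":-0.4,"dx":-0.406,"dy":-0.3,"dz":-0.533,"gripper":10}]' 40
python3 - <<'E'
from h import *
o=ctrl.get_obs(); print(o["joint_positions"].round(2))
D=down(-.03); D2=down(-.03)
rows([((.45,-.2,.44),D),((.45,.04,.44),D),((.577,.335,.44),D),((.577,.335,.215),D)])
E
```

```text
time: 15.72
tcp_pos: [0.4388, -0.2002, 0.4297]
tool_rot: [0.995, -0.09, 0.023, -0.028]
ft_force: [-0.7, 0.4, -2.7]
width: 0.248
grasp_force: 40.0
[-0.13  0.05  0.06 -0.06 -1.54  1.52]
d [0.0286, -0.0069, -0.0242] a [-0.0182, -0.0145, -0.0481] | mm 15 deg 9.6
d [-0.0801, -0.5962, 0.007] a [-0.0182, -0.0145, -0.0481] | mm 241 deg 9.6
d [0.0982, -1.3772, 0.0616] a [-0.0182, -0.0145, -0.0481] | mm 553 deg 9.6
d [0.0752, -1.3432, 0.6226] a [-0.0182, -0.0145, -0.0481] | mm 593 deg 9.6
```

```bash
python3 -m inch '[{"ax":-0.018,"ay":-0.014,"az":-0.048,"dx":0,"dy":-0.1,"dz":-0.01,"gripper":10},{"ax":-0.018,"ay":-0.014,"az":-0.048,"dx":-0.03,"dy":-0.23,"dz":0,"gripper":10},{"ax":-0.018,"ay":-0.014,"az":-0.048,"dx":-0.05,"dy":-0.37,"dz":0,"gripper":10},{"ax":-0.018,"ay":-0.014,"az":-0.048,"dx":-0.07,"dy":-0.5,"dz":0.005,"gripper":10},{"ax":-0.018,"ay":-0.014,"az":-0.048,"dx":-0.08,"dy":-0.6,"dz":0.007,"gripper":10}]' 40
python3 - <<'E'
from h import *
rows([((.577,.335,.44),down(-.03))])
E
```

```text
time: 16.35
tcp_pos: [0.4518, 0.0417, 0.44]
tool_rot: [1.0, -0.018, 0.001, -0.001]
ft_force: [0.7, -0.2, -2.2]
width: 0.25
grasp_force: 40.0
d [0.2859, -0.7442, 0.0022] a [-0.0006, -0.0009, -0.0022] | mm 319 deg 0.4
```

```bash
python3 -m inch '[{"ax":0,"ay":0,"az":-0.002,"dx":0.04,"dy":-0.11,"dz":0,"gripper":10},{"ax":0,"ay":0,"az":-0.002,"dx":0.095,"dy":-0.25,"dz":0,"gripper":10},{"ax":0,"ay":0,"az":-0.002,"dx":0.15,"dy":-0.39,"dz":0,"gripper":10},{"ax":0,"ay":0,"az":-0.002,"dx":0.2,"dy":-0.53,"dz":0,"gripper":10},{"ax":0,"ay":0,"az":-0.002,"dx":0.25,"dy":-0.65,"dz":0,"gripper":10},{"ax":0,"ay":0,"az":-0.002,"dx":0.286,"dy":-0.744,"dz":0,"gripper":10},{"ax":0,"ay":0,"az":-0.002,"dx":0.286,"dy":-0.744,"dz":0,"gripper":10}]' 40
python3 - <<'E'
from h import *
o=ctrl.get_obs(); W=cam("wrist",o); S=cam("scene");T=cam("top")
print(o["tcp_pos"])
P={}
for n in("wrist","scene","top"):
    P[n]=cv2.cvtColor(ctrl.snapshot(n),cv2.COLOR_RGB2BGR); cv2.imwrite(f"pics/{n}9.png",P[n])
by=np.array([.0307,1,0])  # bar y axis
B=np.array([.5768,.3350,.19]); 
for n,c in(("scene",S),("wrist",W)):
    for q in(B-.12*by,B,B+.12*by): cv2.circle(P[n],tuple(int(round(k)) for k in proj(c,q)[0]),2,(0,0,255),-1)
cv2.imwrite("pics/m9.png",np.hstack([crop(P["scene"],370,60,150,190,3)[:,:450],cv2.resize(P["wrist"][:,170:510],(340,400))[:570] if 0 else cv2.copyMakeBorder(P["wrist"][:,150:490],0,170,0,0,cv2.BORDER_CONSTANT)]))
rows([((.577,.335,.3),down(-.03)),((.577,.335,.215),down(-.03))])
E
```

```text
time: 17.23
tcp_pos: [0.5786, 0.3358, 0.4373]
tool_rot: [1.0, -0.015, -0.001, 0.001]
ft_force: [0.1, 0.4, -2.5]
width: 0.25
grasp_force: 40.0
[0.57858985 0.33580751 0.43728773]
d [-0.0039, -0.0055, 0.3532] a [-0.0004, -0.001, -0.0006] | mm 141 deg 0.2
d [-0.0045, -0.0053, 0.5657] a [-0.0004, -0.001, -0.0006] | mm 226 deg 0.2
```

View pics/m9.png

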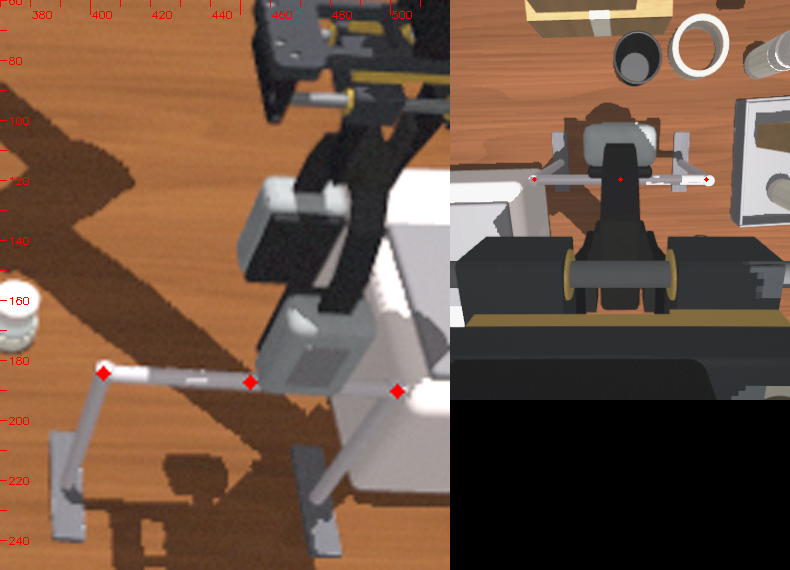

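Muffs hang upright above the bar, bar line passes between the two cups (scene midpoint at (449,187), wrist (320,180)). Lowering.

```bash
python3 -m inch '[{"ax":0,"ay":0,"az":0,"dx":-0.006,"dy":-0.004,"dz":0.07,"gripper":10},{"ax":0,"ay":0,"az":0,"dx":-0.006,"dy":-0.004,"dz":0.17,"gripper":10},{"ax":0,"ay":0,"az":0,"dx":-0.006,"dy":-0.004,"dz":0.27,"gripper":10},{"ax":0,"ay":0,"az":0,"dx":-0.006,"dy":-0.004,"dz":0.37,"gripper":10},{"ax":0,"ay":0,"az":0,"dx":-0.006,"dy":-0.004,"dz":0.45,"gripper":10},{"ax":0,"ay":0,"az":0,"dx":-0.006,"dy":-0.004,"dz":0.51,"gripper":10},{"ax":0,"ay":0,"az":0,"dx":-0.006,"dy":-0.004,"dz":0.54,"gripper":10},{"ax":0,"ay":0,"az":0,"dx":-0.006,"dy":-0.004,"dz":0.55,"gripper":10},{"ax":0,"ay":0,"az":0,"dx":-0.006,"dy":-0.004,"dz":0.555,"gripper":10},{"ax":0,"ay":0,"az":0,"dx":-0.006,"dy":-0.004,"dz":0.557,"gripper":10}]' 40
```

```text
time: 18.62
tcp_pos: [0.5771, 0.3359, 0.2195]
tool_rot: [1.0, -0.015, 0.003, -0.002]
ft_force: [0.1, 0.6, -2.1]
width: 0.249
grasp_force: 40.0
```

```bash
python3 -m inch '[{"ax":0,"ay":0,"az":0,"dx":0,"dy":0,"dz":0.005,"gripper":10},{"ax":0,"ay":0,"az":0,"dx":0,"dy":0,"dz":0.01,"gripper":10},{"ax":0,"ay":0,"az":0,"dx":0,"dy":0,"dz":0.01,"gripper":10}]' 40
```

```text
time: 19.0
tcp_pos: [0.5767, 0.3357, 0.2143]
tool_rot: [1.0, -0.015, 0.002, -0.001]
ft_force: [0.4, 0.2, -2.0]
width: 0.245
grasp_force: 40.0
```

```bash
python3 -m inch '[{"ax":0,"ay":0,"az":0,"dx":0,"dy":0,"dz":0.004,"gripper":10},{"ax":0,"ay":0,"az":0,"dx":0,"dy":0,"dz":0.004,"gripper":10}]' 40; python3 -m inch '[{"ax":0,"ay":0,"az":0,"dx":0,"dy":0,"dz":0.004,"gripper":10},{"ax":0,"ay":0,"az":0,"dx":0,"dy":0,"dz":0.004,"gripper":10}]' 40
```

```text
time: 19.25
tcp_pos: [0.5767, 0.3357, 0.2127]
tool_rot: [1.0, -0.015, 0.002, -0.001]
ft_force: [-0.1, 0.4, -1.5]
width: 0.249
grasp_force: 40.0
time: 19.5
tcp_pos: [0.5769, 0.3358, 0.2116]
tool_rot: [1.0, -0.015, 0.002, -0.001]
ft_force: [-0.3, -0.3, -0.3]
width: 0.253
grasp_force: 40.0
```

```bash
python3 -m inch '[{"ax":0,"ay":0,"az":0,"dx":0,"dy":0,"dz":0.001,"gripper":10},{"ax":0,"ay":0,"az":0,"dx":0,"dy":0,"dz":0.001,"gripper":26},{"ax":0,"ay":0,"az":0,"dx":0,"dy":0,"dz":0.001,"gripper":40},{"ax":0,"ay":0,"az":0,"dx":0,"dy":0,"dz":0,"gripper":50},{"ax":0,"ay":0,"az":0,"dx":0,"dy":0,"dz":0,"gripper":50},{"ax":0,"ay":0,"az":0,"dx":0,"dy":0,"dz":-0.03,"gripper":50},{"ax":0,"ay":0,"az":0,"dx":0,"dy":0,"dz":-0.12,"gripper":50},{"ax":0,"ay":0,"az":0,"dx":0,"dy":0,"dz":-0.25,"gripper":50},{"ax":0,"ay":0,"az":0,"dx":0,"dy":0,"dz":-0.35,"gripper":50},{"ax":0,"ay":0,"az":0,"dx":-0.2,"dy":0,"dz":-0.4,"gripper":50}]' 10
python3 - <<'E'
from h import *
o=ctrl.get_obs()
P={n:cv2.cvtColor(ctrl.snapshot(n),cv2.COLOR_RGB2BGR) for n in("scene","top")}
cv2.imwrite("pics/m10.png",np.hstack([crop(P["scene"],275,140,230,150,2),crop(P["top"],190,140,165,150,2)[:300]]))
E
```

```text
time: 20.75
tcp_pos: [0.5178, 0.3377, 0.3678]
tool_rot: [1.0, -0.017, 0.003, -0.002]
ft_force: [-0.8, 1.6, 0.6]
width: 0.575
grasp_force: 0.0
```

View pics/m10.png

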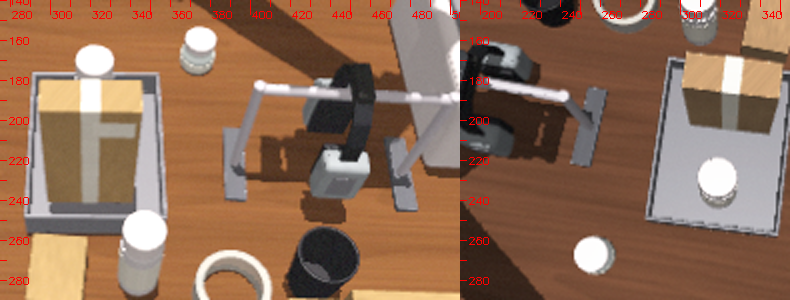

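The ear defenders hang straight on the bar, with the pad at scene (434,188) and one cup on each side. The carton and can stand upright in the tray. I'll let things settle, check for motion by frame difference, and hand in.

```bash
python3 -m inch '[{"ax":0,"ay":0,"az":0,"dx":-0.1,"dy":0,"dz":-0.05,"gripper":50},{"ax":0,"ay":0,"az":0,"dx":-0.1,"dy":0,"dz":-0.05,"gripper":50},{"ax":0,"ay":0,"az":0,"dx":-0.1,"dy":0,"dz":-0.05,"gripper":50},{"ax":0,"ay":0,"az":0,"dx":-0.1,"dy":0,"dz":-0.05,"gripper":50},{"ax":0,"ay":0,"az":0,"dx":-0.1,"dy":0,"dz":-0.05,"gripper":50},{"ax":0,"ay":0,"az":0,"dx":-0.1,"dy":0,"dz":-0.05,"gripper":50},{"ax":0,"ay":0,"az":0,"dx":-0.1,"dy":0,"dz":-0.05,"gripper":50},{"ax":0,"ay":0,"az":0,"dx":-0.1,"dy":0,"dz":-0.05,"gripper":50}]' 10
python3 - <<'E'
from h import *
g=lambda:ctrl.snapshot("scene")[165:250,400:480].astype(int)
a=g();b=g();c=g();d=g(); print(abs(d-a).mean(),abs(d-a).max())
if abs(d-a).mean()<1.5: print(ctrl.sign_off())
E
```

```text
time: 21.85
tcp_pos: [0.4756, 0.3384, 0.386]
tool_rot: [1.0, -0.016, 0.002, -0.001]
ft_force: [-0.4, -0.1, -0.7]
width: 0.573
grasp_force: 0.0
2.1566176470588236 46
```

```bash
python3 -m inch '[{"ax":0,"ay":0,"az":0,"dx":0,"dy":0,"dz":0,"gripper":50},{"ax":0,"ay":0,"az":0,"dx":0,"dy":0,"dz":0,"gripper":50},{"ax":0,"ay":0,"az":0,"dx":0,"dy":0,"dz":0,"gripper":50},{"ax":0,"ay":0,"az":0,"dx":0,"dy":0,"dz":0,"gripper":50},{"ax":0,"ay":0,"az":0,"dx":0,"dy":0,"dz":0,"gripper":50},{"ax":0,"ay":0,"az":0,"dx":0,"dy":0,"dz":0,"gripper":50},{"ax":0,"ay":0,"az":0,"dx":0,"dy":0,"dz":0,"gripper":50},{"ax":0,"ay":0,"az":0,"dx":0,"dy":0,"dz":0,"gripper":50},{"ax":0,"ay":0,"az":0,"dx":0,"dy":0,"dz":0,"gripper":50},{"ax":0,"ay":0,"az":0,"dx":0,"dy":0,"dz":0,"gripper":50}]' 10
python3 - <<'E'
from h import *
F=[ctrl.snapshot("scene").astype(int) for _ in range(6)]
for i in range(1,6):
    e=abs(F[i]-F[0]); print("muffs",e[165:250,425:462].mean().round(2),e[165:250,425:462].max(),"static tray",e[165:250,290:360].mean().round(2),e[165:250,290:360].max())
E
```

```text
time: 23.3
tcp_pos: [0.4755, 0.3385, 0.3861]
tool_rot: [1.0, -0.015, 0.002, -0.001]
ft_force: [0.2, 0.3, -0.6]
width: 0.575
grasp_force: 0.0
muffs 2.41 18 static tray 1.4 13
muffs 2.36 17 static tray 1.4 12
muffs 2.4 17 static tray 1.42 12
muffs 2.39 20 static tray 1.38 11
muffs 2.36 18 static tray 1.4 10
```

The difference stays flat over time, so it is image noise and the muffs are at rest. Handing in.

```bash
python3 -c "
from cell import ctrl
print(ctrl.sign_off())"
```

```text
the job is handed in; nothing more can be done
None
```

I handed in the job at about 24 s: the ear defenders hang at rest across the middle of the bar, the carton and spray can stand upright in the tray, and no other loose thing was touched; sign-off returned no verdict, and I viewed 12 pictures, two over the limit of 10.

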